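# Find the full tin of canvas tacks

## Task

One of the three identical closed tins on the painter's table is full of canvas tacks and the other two are empty. Lift the tins to feel their weight, stand the full one upright in the wooden tray, and leave the two empty ones standing upright where they were, without tipping any tin over.

Things in the scene. Friction and masses are not known exactly. Their poses are not given: they have to be found in the camera images.
- tin_a_center (a point): One of three rigid closed tins that look alike (yellow label, white band, red lid), 62 mm across (64 at the lid), 85 mm tall, upright on the work surface, centres 110 mm or more apart. One is full and weighs 0.5 to 0.7 kg, two are empty and weigh 0.1 kg; any of the three may be the full one and it does not show. The point is its centre, 42.5 mm above its underside; z is up its axis.
- tin_b_center (a point): One of three rigid closed tins that look alike (yellow label, white band, red lid), 62 mm across (64 at the lid), 85 mm tall, upright on the work surface, centres 110 mm or more apart. One is full and weighs 0.5 to 0.7 kg, two are empty and weigh 0.1 kg; any of the three may be the full one and it does not show. The point is its centre, 42.5 mm above its underside; z is up its axis.
- tin_c_center (a point): One of three rigid closed tins that look alike (yellow label, white band, red lid), 62 mm across (64 at the lid), 85 mm tall, upright on the work surface, centres 110 mm or more apart. One is full and weighs 0.5 to 0.7 kg, two are empty and weigh 0.1 kg; any of the three may be the full one and it does not show. The point is its centre, 42.5 mm above its underside; z is up its axis.
- tray: Fixed, empty, open tray of light wood, 190 mm (its x) by 160 mm (its y) by 30 mm tall, walls and floor 8 mm thick. Origin at the centre of its underside, on the work surface; z up. Well clear of tins and tray stand a pot of brushes, a purple bowl, a ball of twine and a paint tube, which take no part.
Mind the look-alikes: they are no part of the job. Leave any pink or turquoise look-alike of the part that bears tin_b_center alone.

How it is judged:
By the outcome, as a careful person would: the job done as asked, in the order asked, and still so for the second after the job is handed in, with the robot touching nothing.
It also fails if it takes over 72 s, if anything falls off the work surface, if the arm or the gripper's body presses on something with over 40 N, if the wrist force passes 120 N, or if a joint passes its speed limit or range.

## Robot

A 6-joint arm with a two-finger parallel gripper is mounted at the origin on the work surface. World frame = base frame: x ahead of the robot, y to its left, z up, the work surface at z = 0. Lengths are in m, angles in rad, forces in N, time in s.
With the tool pointing down it reaches from about 0.325 to 0.85 m from the base axis. Payload 4.4 kg.
Tool frame: the origin (TCP) lies midway between the tips of the shut fingers; the grasp point (between the pads) lies 19 mm behind it; z points along the fingers, y is the direction in which the jaws open and shut (so a half turn about z gives the same grasp; the last joint's range is limited). The gripper opens to 94 mm and grips with 3 to 60 N. Pads are 16 mm wide; open, the fingers measure 119 mm over their backs; the gripper's body (75 mm by 177 mm) begins 78 mm behind the grasp point.
Start: joints at [-1.266, 0.207, 1.542, -0, 1.393, -0.15], TCP at [0.253, -0.516, 0.205] pointing down, gripper open.
Joint ranges: [-2.73, 2.73], [-0.86, 2.22], [0.23, 2.46], [-1.11, 4.25], [0.08, 2.63], [-2.82, 2.82]. Speed limits (rad/s): [2.79, 2.79, 3.14, 3.14, 3.14, 3.14].

## Interface

Orientations are given as a 3x3 rotation matrix whose columns are the frame's x, y, z axes.
In Python, from plant import env gives the robot as it stands.
- The arm moves only by the shell command python3 -m handwheel 'ROWS' [FORCE]. ROWS is JSON, a list of rows, each a list of 7 numbers: the shift along the tool's x, y, z in cm, then the turn, a rotation vector about the tool's x, y, z in degrees, then the opening, from -1 (shut) to 1 (fully open). A call has exactly 8 rows; each row is the pose to reach, as a shift and turn from the pose commanded when the call began, along the tool's axes at that moment; what a row does not reach only later rows make up. A row lasts 1/12 s, in which the tool goes at most 41.7 mm and 7.16 degrees, less where a joint would pass 70% of its speed; a pose out of reach is approached as far as the arm can. A call with a gripper value outside its range is refused whole. The fingers move at their own pace and stop on an object; FORCE is the grip in N (left out, the last holds). Time passes only in rows, so rows that repeat a pose let the fingers close, or fill a call up. It gives the time, the measured TCP pose, the force and the opening at its end, in the units of the state.
- env.get_obs(): the state, without advancing time (a new reading comes with each control period).
- env.snapshot(name): name is "side" or "top"; returns a dict with "image" (480x640x3 uint8, red, green, blue), "fx", "fy", "cx", "cy" (pixels), "R" (3x3) and "t" (3): a world point X has camera coordinates R X + t. Camera axes: x right, y down, z forward; pixel columns grow to the right and rows downward; lengths in m; the calibration is good to about 2 mm. A picture is of the moment at which its call begins. There is no depth.
- env.job_done(): hands the job in, once; it reports no verdict.
Trained networks look in a picture, given as the dict that the camera call returned (one of the last four; its "shot" number tells which), for a name from the list of things; names that differ only in an ending like _2 or _b are one class to them, and where a whole thing is asked for, a point or a joint stands for the part that bears it (a point fixed in the world has none). Each returns a list of dicts, best first, with "score" (0 to 1); they miss things now and then, are a little off and sometimes report something else, mostly with a low value. They report only what shows in the picture. A call takes as long as a camera call. They do not tell look-alikes from the thing itself.
- env.regions_of(picture, name): "mask" (480x640 bool, what is visible of it) and "location" ([column, row] in pixels, amid what is visible of it).
The state is a dict: "t": time; "joint_pos": joint angles; "joint_vel": joint speeds; "effort": joint torques, N m; "ee_pos": TCP position; "orientation": TCP orientation; "wrist_force": force on the tool from outside, world axes, zero at the start; "ft_torque": the same for the moment, N m; "gripper_width": finger opening in m.
Only numpy, scipy, OpenCV 4.12 (cv2) and the standard library are available. Lean on these libraries where they do the work, as an engineer would, in place of code of your own. Each camera call takes 0.05 s, during which the arm holds its last target. There are 200 camera calls.

## Working session

There is one attempt and no reset: what is moved stays moved. The work goes in short steps, Python scripts to look and compute and a shell command to move; the robot and the scene stay as the last step left them, time stands still between calls to the robot, and variables do not carry over. Pictures are saved under pics/ and viewed, about 8 in all and at most 12, crops included, and the job is handed in when it is done.

```bash
mkdir -p pics; ls
cat > h.py <<'E'
import numpy as np, cv2
from plant import env
def ray(p,uv,z):
    d=np.array([(uv[0]-p["cx"])/p["fx"],(uv[1]-p["cy"])/p["fy"],1.]);R=np.array(p["R"]);t=np.array(p["t"])
    c=-R.T@t; w=R.T@d; return c+w*(z-c[2])/w[2]
def proj(p,X):
    q=np.array(p["R"])@np.array(X)+np.array(p["t"]);return q[0]/q[2]*p["fx"]+p["cx"],q[1]/q[2]*p["fy"]+p["cy"]
def save(p,n): cv2.imwrite("pics/"+n+".png",np.ascontiguousarray(p["image"][:,:,::-1]))
E
python3 - <<'E'
from h import *
for c in("top","side"):
    p=env.snapshot(c);save(p,c+"0");print(c,-np.array(p["R"]).T@np.array(p["t"]))
    for n in("tin_a_center","tray"):
        for r in env.regions_of(p,n):
            m=r["mask"];ys,xs=np.nonzero(m);l=r["location"]
            print(n,round(r["score"],2),np.round(l),xs.min(),xs.max(),ys.min(),ys.max(),np.round(ray(p,l,.085 if n!="tray" else .02),3))
o=env.get_obs();print(o)
E
```

```text
pics
top [ 0.36614693 -0.0353758   1.10472944]
tray 0.56 [167. 228.] 120 217 172 282 [0.513 0.246 0.02 ]
side [ 0.36035223 -0.48564918  0.57146681]
tin_a_center 0.65 [329. 248.] 309 349 217 279 [ 0.51  -0.083  0.085]
tray 0.65 [281. 159.] 227 337 123 197 [0.515 0.233 0.02 ]
{'t': 0.3, 'joint_pos': array([-1.26552253e+00,  2.06907657e-01,  1.54199295e+00, -1.28286551e-05,
        1.39350417e+00, -1.50494768e-01]), 'joint_vel': array([-0.00039851, -0.00314842, -0.00322362,  0.00072928,  0.00111616,
       -0.00142613]), 'effort': array([ 2.73143742e-04, -3.70417821e+01, -2.81188166e+01,  6.97099487e-02,
        3.24363029e-02, -1.09250072e-04]), 'ee_pos': array([ 0.25299165, -0.51604257,  0.20503768]), 'orientation': array([[ 8.97922024e-01,  4.40154489e-01, -2.56132181e-04],
       [ 4.40154550e-01, -8.97921699e-01,  7.70783346e-04],
       [ 1.09277107e-04, -8.04841086e-04, -9.99999670e-01]]), 'wrist_force': array([-0.68906372,  0.10826093, -0.05010203]), 'ft_torque': array([-0.02173174,  0.05889009, -0.06961127]), 'gripper_width': 0.094384115146221}
```

View pics/top0.png

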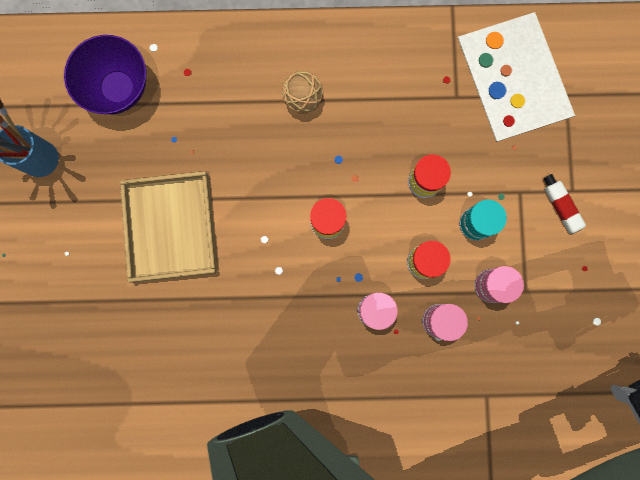

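View pics/side0.png

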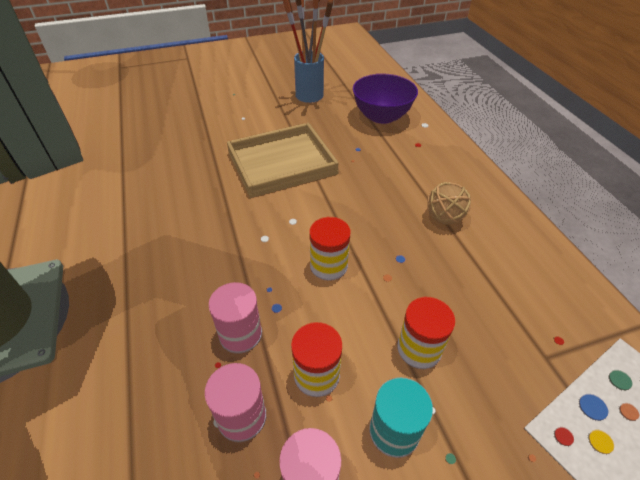

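```bash
cat > loc.py <<'E'
from h import *
from scipy.optimize import least_squares
def lids(p,col):
    h=cv2.cvtColor(np.ascontiguousarray(p["image"]),cv2.COLOR_RGB2HSV);H,S,V=[h[...,i].astype(int) for i in range(3)]
    m={'red':((H<6)|(H>176))&(S>190)&(V>140),'turq':(H>80)&(H<95)&(S>120),'pink':(H>155)&(H<175)&(S>80)&(V>100)}[col]
    n,l,s,c=cv2.connectedComponentsWithStats(m.astype(np.uint8))
    return [(c[i],s[i]) for i in range(1,n) if s[i][4]>350]
E
python3 - <<'E'
from loc import *
p=env.snapshot("top")
for k in('red','turq','pink'):
    for c,s in lids(p,k): print(k,np.round(c),s,np.round(ray(p,c,.085),3))
q=env.snapshot("side")
# side: fit by bottom/left/right? report top-view prediction in side
for c,s in lids(p,'red'):
    X=ray(p,c,.085);print(np.round(X,3),np.round(proj(q,X)))
for c,s in lids(q,'red'):print('side',np.round(c),s)
r=env.regions_of(p,"tray")[0]
cnt=max(cv2.findContours(r["mask"].astype(np.uint8),0,2)[0],key=cv2.contourArea)
b=cv2.boxPoints(cv2.minAreaRect(cnt));print([np.round(ray(p,x,.03)[:2],3) for x in b])
im=p["image"][140:360,280:540];cv2.imwrite("pics/crop.png",cv2.resize(np.ascontiguousarray(im[:,:,::-1]),None,fx=3,fy=2.7))
E
```

```text
red [432. 172.] [415 155  36  35 980] [ 0.593 -0.237  0.085]
red [431. 259.] [ 413  241   37   36 1027] [ 0.44  -0.229  0.085]
turq [484. 219.] [ 461  200   45   40 1280] [ 0.507 -0.324  0.085]
pink [501. 285.] [ 476  266   48   37 1315] [ 0.392 -0.346  0.085]
pink [377. 313.] [359 293  38  37 853] [ 0.348 -0.131  0.085]
pink [447. 322.] [ 427  304   41   37 1181] [ 0.331 -0.251  0.085]
[ 0.593 -0.237  0.085] [428. 318.]
[ 0.44  -0.229  0.085] [314. 345.]
side [330. 232.] [310 217  40  30 934]
side [430. 318.] [ 406  297   49   42 1585]
side [316. 345.] [ 292  323   50   46 1823]
[array([0.604, 0.335]), array([0.617, 0.168]), array([0.425, 0.149]), array([0.412, 0.314])]
```

View pics/crop.png

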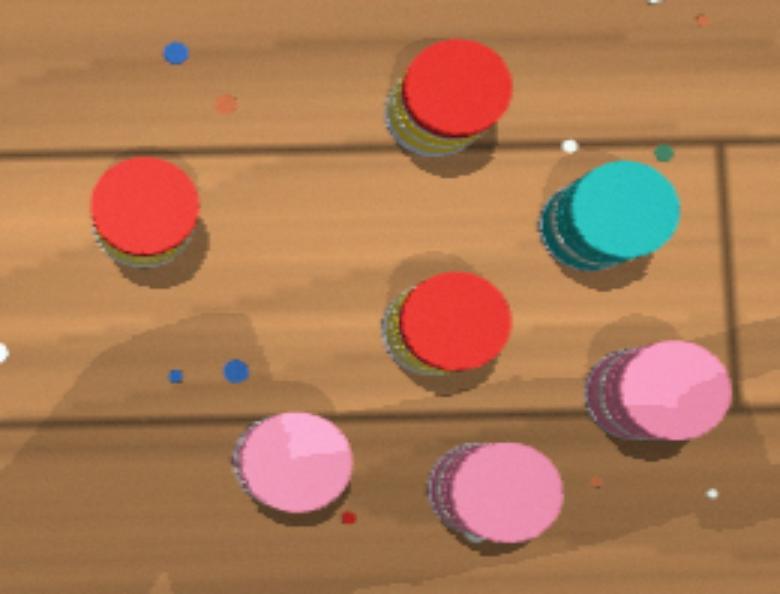

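```bash
cat > d.py <<'E'
from h import *
import sys
def delta(x,y,z):
    o=env.get_obs();R=np.array(o["orientation"]);return np.round(100*R.T@(np.array([x,y,z])-o["ee_pos"]),2)
if __name__=="__main__": 
    print(delta(*map(float,sys.argv[1:4])))
E
python3 - <<'E'
from loc import *
from d import delta
p=env.snapshot("top");q=env.snapshot("side")
def E(p,uv):
    im=cv2.cvtColor(np.ascontiguousarray(p["image"]),cv2.COLOR_RGB2HSV).astype(int)
    m=(((im[...,0]<6)|(im[...,0]>174))&(im[...,1]>150)&(im[...,2]>100)).astype(np.uint8)
    n,l,s,c=cv2.connectedComponentsWithStats(m);k=l[uv[1],uv[0]]
    return c[k],s[k]
for uv in((328,216),(432,172),(431,259)):
    c,s=E(p,uv);X=ray(p,c,.085);print(c,s,np.round(X,4),np.round(proj(q,X)),'d',delta(X[0],X[1],.13))
E
```

```text
[327.81949807 215.86776062] [ 310  198   36   37 1036] [ 0.5188 -0.0514  0.085 ] [328. 232.] d [ 44.33 -30.05   7.54]
[432.12074002 171.97468354] [ 414  154   37   37 1027] [ 0.5925 -0.2366  0.085 ] [428. 318.] d [ 42.79 -10.17   7.54]
[431.30956848 258.59756098] [ 413  241   37   36 1066] [ 0.44   -0.2287  0.085 ] [314. 345.] d [ 29.44 -17.6    7.54]
```

```bash
python3 -m handwheel '[[3.5,-2.1,0,0,0,0,1],[7,-4.2,0,0,0,0,1],[10.5,-6.3,0,0,0,0,1],[14,-8.4,0,0,0,0,1],[17.5,-10.5,0,0,0,0,1],[21,-12.6,0,0,0,0,1],[24.5,-14.7,0,0,0,0,1],[27,-16.1,0,0,0,0,1]]' 30
python3 -m handwheel '[[1.5,-1,0,0,0,0,1],[2.5,-1.5,0,0,0,0,1],[2.5,-1.5,3,0,0,0,1],[2.5,-1.5,6,0,0,0,1],[2.5,-1.5,7.5,0,0,0,1],[2.5,-1.5,7.5,0,0,0,1],[2.5,-1.5,7.5,0,0,0,1],[2.5,-1.5,7.5,0,0,0,1]]'
python3 d.py 0.441 -0.229 0.027
python3 - <<'E'
from h import *
p=env.snapshot("side");save(p,"s1")
E
```

```text
t: 1.22
ee_pos: [0.4258, -0.2499, 0.2057]
orientation: [[0.897, 0.442, 0.001], [0.442, -0.897, 0.001], [0.001, -0.0, -1.0]]
wrist_force: [0.6, -0.5, -0.0]
gripper_width: 0.094
t: 1.88
ee_pos: [0.4413, -0.2295, 0.1317]
orientation: [[0.898, 0.44, 0.002], [0.44, -0.898, -0.001], [0.001, 0.002, -1.0]]
wrist_force: [0.3, 0.1, 0.5]
gripper_width: 0.094
[-1.000e-02 -8.000e-02  1.047e+01]
```

View pics/s1.png

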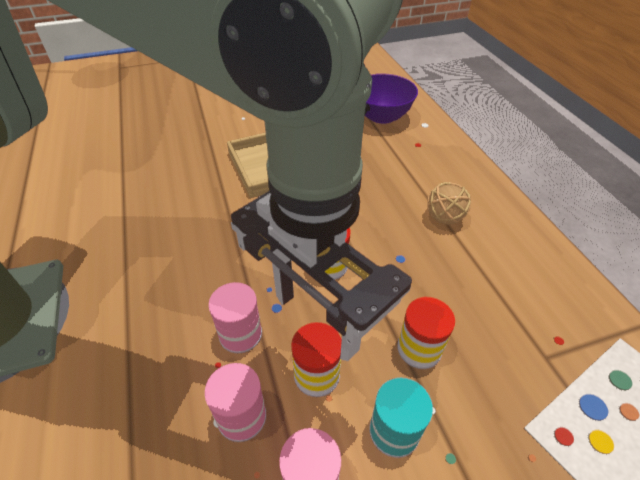

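Two fingertips (285,300) and (350,350) straddle the red-lid tin at (316,345). Descending.

```bash
python3 -m handwheel '[[0,0,2,0,0,0,1],[0,0,4,0,0,0,1],[0,0,6,0,0,0,1],[0,0,8,0,0,0,1],[0,0,9.5,0,0,0,1],[0,0,10.5,0,0,0,1],[0,0,10.5,0,0,0,1],[0,0,10.5,0,0,0,1]]'
python3 -m handwheel '[[0,0,0,0,0,0,-1],[0,0,0,0,0,0,-1],[0,0,0,0,0,0,-1],[0,0,0,0,0,0,-1],[0,0,0,0,0,0,-1],[0,0,0,0,0,0,-1],[0,0,0,0,0,0,-1],[0,0,0,0,0,0,-1]]' 30
```

```text
t: 2.6
ee_pos: [0.4411, -0.229, 0.0262]
orientation: [[0.898, 0.44, 0.001], [0.44, -0.898, -0.001], [0.001, 0.001, -1.0]]
wrist_force: [0.5, -0.1, -0.5]
gripper_width: 0.0942
t: 3.27
ee_pos: [0.4409, -0.2288, 0.0259]
orientation: [[0.898, 0.44, 0.001], [0.44, -0.898, -0.001], [0.0, 0.001, -1.0]]
wrist_force: [0.1, -1.0, 3.6]
gripper_width: 0.0626
```

```bash
python3 -m handwheel '[[0,0,-0.6,0,0,0,-1],[0,0,-1.2,0,0,0,-1],[0,0,-1.8,0,0,0,-1],[0,0,-2.4,0,0,0,-1],[0,0,-3,0,0,0,-1],[0,0,-3,0,0,0,-1],[0,0,-3,0,0,0,-1],[0,0,-3,0,0,0,-1]]'
python3 -m handwheel '[[0,0,0,0,0,0,-1],[0,0,0,0,0,0,-1],[0,0,0,0,0,0,-1],[0,0,0,0,0,0,-1],[0,0,0,0,0,0,-1],[0,0,0,0,0,0,-1],[0,0,0,0,0,0,-1],[0,0,0,0,0,0,-1]]'
```

```text
t: 3.93
ee_pos: [0.4403, -0.2283, 0.0554]
orientation: [[0.898, 0.44, -0.0], [0.44, -0.898, 0.0], [-0.0, -0.0, -1.0]]
wrist_force: [0.1, -0.7, -6.5]
gripper_width: 0.0627
t: 4.6
ee_pos: [0.4405, -0.2284, 0.0554]
orientation: [[0.898, 0.44, 0.0], [0.44, -0.898, 0.0], [0.0, -0.0, -1.0]]
wrist_force: [1.1, 0.2, -6.5]
gripper_width: 0.0627
```

Weighs 6.5 N, which is clearly the full tin (0.66 kg). Raising it and carrying it to the tray.

```bash
python3 -m handwheel '[[0,0,-1,0,0,0,-1],[0,0,-3,0,0,0,-1],[0,0,-5,0,0,0,-1],[0,0,-7,0,0,0,-1],[0,0,-9,0,0,0,-1],[0,0,-11,0,0,0,-1],[0,0,-12,0,0,0,-1],[0,0,-12,0,0,0,-1]]'
python3 -m handwheel '[[0.6,-0.9,0,0,0,0,-1],[2,-2.9,0,0,0,0,-1],[3.8,-5.4,0,0,0,0,-1],[5.6,-8,0,0,0,0,-1],[7.4,-10.6,0,0,0,0,-1],[9.2,-13.2,0,0,0,0,-1],[11,-15.8,0,0,0,0,-1],[12.8,-18.4,0,0,0,0,-1]]'
python3 -m handwheel '[[1.8,-2.6,0,0,0,0,-1],[3.6,-5.2,0,0,0,0,-1],[5.4,-7.8,0,0,0,0,-1],[7.2,-10.4,0,0,0,0,-1],[9,-13,0,0,0,0,-1],[10.8,-15.6,0,0,0,0,-1],[12.6,-18.2,0,0,0,0,-1],[13.8,-19.8,0,0,0,0,-1]]'
python3 d.py 0.514 0.242 0.05
python3 - <<'E'
from h import *
p=env.snapshot("side");save(p,"s2")
p=env.snapshot("top");save(p,"t2")
for r in env.regions_of(p,"tray"): print(r["score"],r["location"])
E
```

```text
t: 5.27
ee_pos: [0.4425, -0.2299, 0.1791]
orientation: [[0.898, 0.44, 0.006], [0.44, -0.898, -0.004], [0.003, 0.007, -1.0]]
wrist_force: [0.8, 0.3, -6.4]
gripper_width: 0.0624
t: 5.93
ee_pos: [0.4724, -0.0042, 0.1733]
orientation: [[0.898, 0.44, -0.004], [0.44, -0.898, 0.001], [-0.003, -0.003, -1.0]]
wrist_force: [0.7, 1.2, -7.2]
gripper_width: 0.0626
t: 6.6
ee_pos: [0.5088, 0.2351, 0.1729]
orientation: [[0.897, 0.442, -0.005], [0.442, -0.897, 0.001], [-0.004, -0.003, -1.0]]
wrist_force: [1.6, -2.3, -6.3]
gripper_width: 0.0629
[ 0.82 -0.35 12.29]
0.95 [186.4, 242.6]
0.57 [151.3, 225.8]
```

View pics/s2.png

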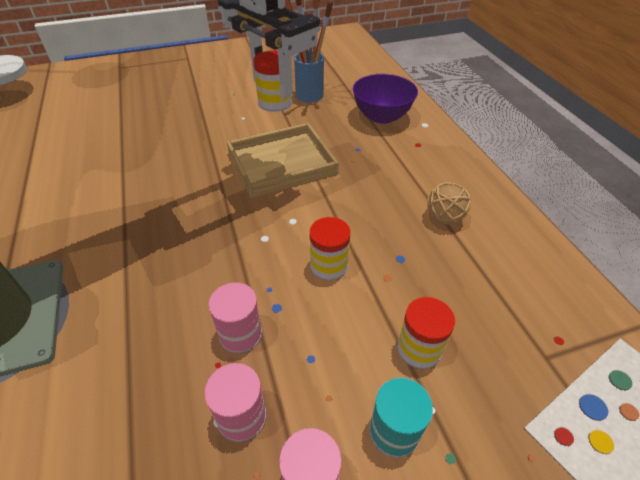

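The tin hangs upright at (272,80) above the tray (281,159). Lowering it.

```bash
python3 -m handwheel '[[0.4,-0.2,1,0,0,0,-1],[0.6,-0.2,3,0,0,0,-1],[0.6,-0.2,5.5,0,0,0,-1],[0.6,-0.2,8,0,0,0,-1],[0.6,-0.2,10,0,0,0,-1],[0.6,-0.2,11.5,0,0,0,-1],[0.6,-0.2,12.5,0,0,0,-1],[0.6,-0.2,12.5,0,0,0,-1]]'
python3 -m handwheel '[[0,0,0.2,0,0,0,-1],[0,0,0.4,0,0,0,-1],[0,0,0.6,0,0,0,-1],[0,0,0.8,0,0,0,-1],[0,0,0.9,0,0,0,-1],[0,0,1,0,0,0,-1],[0,0,1,0,0,0,-1],[0,0,1,0,0,0,-1]]'
```

```text
t: 7.42
ee_pos: [0.5124, 0.2344, 0.0465]
orientation: [[0.899, 0.439, -0.008], [0.439, -0.899, -0.002], [-0.008, -0.001, -1.0]]
wrist_force: [-0.7, 0.0, -6.9]
gripper_width: 0.0625
t: 8.08
ee_pos: [0.5157, 0.2362, 0.0406]
orientation: [[0.898, 0.44, 0.0], [0.44, -0.898, 0.0], [0.0, 0.0, -1.0]]
wrist_force: [0.1, 0.6, -6.0]
gripper_width: 0.0625
```

```bash
python3 -m handwheel '[[0,0,0.1,0,0,0,-1],[0,0,0.2,0,0,0,-1],[0,0,0.3,0,0,0,-1],[0,0,0.4,0,0,0,-1],[0,0,0.5,0,0,0,-1],[0,0,0.6,0,0,0,-1],[0,0,0.6,0,0,0,-1],[0,0,0.6,0,0,0,-1]]'
```

```text
t: 8.75
ee_pos: [0.5156, 0.2361, 0.0343]
orientation: [[0.898, 0.44, -0.0], [0.44, -0.898, -0.0], [-0.0, -0.0, -1.0]]
wrist_force: [0.2, 0.1, -7.2]
gripper_width: 0.0625
```

```bash
python3 -m handwheel '[[0,0,0.05,0,0,0,-1],[0,0,0.1,0,0,0,-1],[0,0,0.15,0,0,0,-1],[0,0,0.15,0,0,0,-1],[0,0,0.15,0,0,0,-1],[0,0,0.15,0,0,0,-1],[0,0,0.15,0,0,0,-1],[0,0,0.15,0,0,0,-1]]'
```

```text
t: 9.42
ee_pos: [0.5159, 0.2362, 0.0339]
orientation: [[0.898, 0.44, 0.0], [0.44, -0.898, 0.0], [0.0, 0.0, -1.0]]
wrist_force: [-5.2, -2.1, 6.4]
gripper_width: 0.0627
```

Contact: the wrist force went from −7 to +6 N, so the tin is on the tray floor. Releasing, then retreating straight up.

```bash
python3 -m handwheel '[[0,0,0,0,0,0,1],[0,0,0,0,0,0,1],[0,0,0,0,0,0,1],[0,0,0,0,0,0,1],[0,0,0,0,0,0,1],[0,0,0,0,0,0,1],[0,0,0,0,0,0,1],[0,0,0,0,0,0,1]]'
python3 -m handwheel '[[0,0,-1,0,0,0,1],[0,0,-3,0,0,0,1],[0,0,-6,0,0,0,1],[0,0,-9,0,0,0,1],[0,0,-12,0,0,0,1],[0,0,-15,0,0,0,1],[0,0,-17,0,0,0,1],[0,0,-17,0,0,0,1]]'
python3 - <<'E'
from h import *
p=env.snapshot("side");q=env.snapshot("top");cv2.imwrite("pics/e.png",cv2.resize(np.hstack([p["image"],q["image"]])[:,:,::-1],(800,300),interpolation=cv2.INTER_AREA))
E
```

```text
t: 10.08
ee_pos: [0.5158, 0.2361, 0.0329]
orientation: [[0.898, 0.44, 0.0], [0.44, -0.898, 0.0], [0.0, 0.0, -1.0]]
wrist_force: [-0.5, 0.1, 0.2]
gripper_width: 0.0942
t: 10.75
ee_pos: [0.5194, 0.2373, 0.21]
orientation: [[0.898, 0.44, 0.012], [0.44, -0.898, 0.003], [0.012, 0.002, -1.0]]
wrist_force: [1.4, -0.4, 1.4]
gripper_width: 0.0941
```

View pics/e.png

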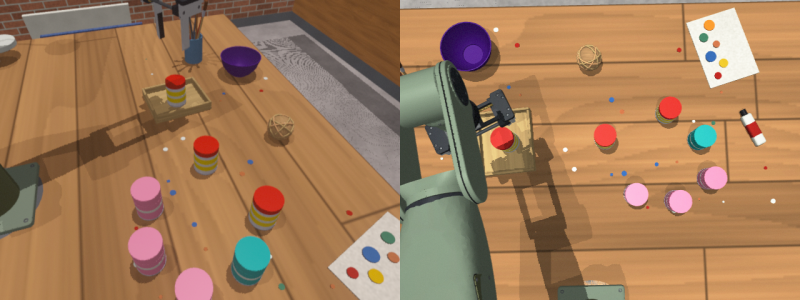

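The tin stands upright in the tray (side view 175,92; top view 502,138). The other two red tins stand where they were, and the gripper is clear. Exactly one tin is full and this one weighed 6.5 N, so lifting the other two would only risk moving them.

Run:
```python
from h import *
print(env.job_done(), env.get_obs()["t"])
```

```text
the job is handed in; nothing more can be done
the job is handed in; nothing more can be done
```

The full tin is standing upright in the tray, and I handed the job in with about 11 s of the 72 s used. The first tin I lifted, at about (0.44, −0.23), pulled 6.5 N on the wrist (about 0.66 kg). That identified it as the full one. I set it down at about (0.516, 0.236), released it once the wrist force showed it was on the tray floor, and backed straight up.

I did not lift the other two tins, although the task says to lift the tins. An empty one would weigh only about 1 N and exactly one is full, so they are empty by inference, not by weighing.

The last side and top pictures show the full tin upright in the tray. The other two yellow tins and the pink and turquoise look-alikes are standing where they were. The gripper was open and clear, with the TCP at about z = 0.21 m. No check failed. The two cameras disagreed by about 2 pixels (roughly 2–3 mm) on tin positions, which did not matter for the grasp.

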